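Clamp a relay in the adjusting jig and hold its draw slide at the stroke mark

TASK

Set up the relay that stands between the jaws of the jig for a contact reading: swing the jig's clamp lever round into the notch painted the same colour as the dot on that relay's top, and then pull the spring-return draw slide out until its pointer stands in the scale band of that same colour, without overdrawing it beyond the band. Keep hold of the slide's grip and finish while still holding it there, since a fellow worker takes the reading; leave the spare relay and the other things on the bench where they are.

Things in the scene. Friction and masses are not known exactly. Their poses are not given: they have to be found in the camera images.
- jig: Relay jig fixed to the bench: grey-blue bed 370 x 175 mm, 20 mm thick, an ear on the lever side (+y), a pine board for a spare relay (-y side). Origin under the plate's middle. Its -x is the way the draw slide is pulled (roughly towards the robot), z up. Place and yaw vary. Jaws, barrel and quadrant reach 70 mm above the bench.
- nest (a point): Centre of the relay nest between the jaws, on the bed's top (20 mm above the bench), on the slide's axis. The relay to be set up is the one whose origin is here; the spare is about 145 mm away on the pine board. The relay's top is 107 mm above the bench.
- relay_red: Dark brown Bakelite relay with a red dot (28 mm) on its top, 90 x 74 mm, 86 mm high, loose, 0.62 kg; origin at the centre of its underside. Stands either in the nest or on the pine set-down board.
- relay_yellow: Dark brown Bakelite relay with a yellow dot (28 mm) on its top, 90 x 54 mm, 86 mm high, loose, 0.5 kg; origin at the centre of its underside. Stands either in the nest or on the pine set-down board.
- lever (a joint): Clamp lever, rad; turns level, anticlockwise from above as it grows. Notches at 0 (jaws open, unpainted; it starts near here), 0.6 (red paint at both sides), 1.2 (yellow paint): a spring ball drops into each and holds the lever when let go; 10 to 15 N at the grip frees it, 3 to 5 N moves it on. Stops -0.12, 1.34. Closes sprung jaws: red notch for the wide relay, yellow for the narrow.
- lever_pivot (a point): On the upright axis of the clamp lever, at the height of the lever's grip (95 mm above the bench).
- lever_grip (a point): Middle of the clamp lever's upright black handle, a round post 22 mm thick, from 72 to 124 mm above the bench, 110 mm from the pivot; this point is 95 mm above the bench. The lever's steel arm lies under it at 52 to 62 mm.
- notch_red (a point): Where the lever_grip point stands when the lever is in the red notch.
- notch_yellow (a point): Where the lever_grip point stands when the lever is in the yellow notch.
- draw (a joint): Draw slide, m pulled out along the jig's -x: 0 is home (the spring returns it there when let go), stop at 0.085. The pull is about 4 N at home and rises by 1.2 N per 10 mm (9 N at the red band, 12 N at the yellow). Red band centred on 0.040, yellow on 0.064, each 10 mm wide.
- slide: The draw slide: dark crosshead, rod and pointer, with an upright bright aluminium grip post, 18 mm thick with dark rings and a 23 mm cap, from 59 to 123 mm above the bench; origin on the post's axis at bench level. At home 50 mm of free space lies between it and the spring barrel (+x), whose top is 65 mm above the bench. Moves with joint draw.
- grip (a point): Middle of that grip post, 95 mm above the bench, the place to hold it.
- pointer (a point): Tip of the slide's small black pointer over the white scale, beside the grip on the jig's -y side (52 mm from the grip's axis), 33 mm above the bench.
- band_red (a point): Centre of the red band (10 mm wide along the pull) on the white scale: where the pointer stands with the slide 40 mm out.
- band_yellow (a point): Centre of the yellow band (10 mm wide along the pull) on the white scale: where the pointer stands with the slide 64 mm out.
- lamp_cap: Green enamel lamp shade cap, 110 mm across, 69 mm high; bystander. Origin at the underside's centre.
- socket_key: Steel T-handled socket key lying on the bench, 142 mm long, handle 110 mm across, up to 19 mm high; bystander.
- probe_handle: Olive painted tin test probe handle, 146 mm long with its brass tip, 26 mm thick, lying; bystander.
- screw_tin: Small open aluminium dish, 76 mm across, 28 mm high; bystander.
- screwdriver: Screwdriver lying on the bench; bystander.
- burnisher: Contact burnisher: wooden grip with a thin steel blade, 108 mm long, 10 mm high; bystander.
Things that resemble listed ones, but are neither listed nor needed, are in the scene too. What is shaped like the relay_red but purple is not meant.

How it is judged:
On the way, in this order (a step that is already met when the one before it is completed fails the run):
1. the clamp lever is in the notch of the colour on the relay in the nest, the draw slide still home (((horizontal distance between relay_red and nest below 0.02 m and value of joint lever between 0.54 and 0.66 rad) or (horizontal distance between relay_yellow and nest below 0.02 m and value of joint lever between 1.14 and 1.26 rad)) and value of joint draw below 0.008 m), for 0.3 s.
2. the slide is pulled out, its pointer in the band of that colour, the lever in its notch (((horizontal distance between relay_red and nest below 0.02 m and value of joint lever between 0.54 and 0.66 rad and value of joint draw between 0.034 and 0.046 m) or (horizontal distance between relay_yellow and nest below 0.02 m and value of joint lever between 1.14 and 1.26 rad and value of joint draw between 0.058 and 0.07 m))), for 0.5 s.
At the end, for the whole second after the job is handed in: The relay in the nest is still there (within 20 mm) and upright, the lever stands in the notch of its colour (within 0.06 rad), the slide's pointer is in the band of its colour (within 6 mm of its centre) and at rest, and the fingers hold the slide's grip with more than 3 N against the spring (((horizontal distance between relay_red and nest below 0.02 m and value of joint lever between 0.54 and 0.66 rad and value of joint draw between 0.034 and 0.046 m and angle between relay_red's own z axis and vertical below 0.1 rad) or (horizontal distance between relay_yellow and nest below 0.02 m and value of joint lever between 1.14 and 1.26 rad and value of joint draw between 0.058 and 0.07 m and angle between relay_yellow's own z axis and vertical below 0.1 rad)) and velocity of joint draw between -0.01 and 0.01 m/s and contact force between the fingers and slide above 3 N); the arm keeps its last pose, push and grip.
It fails at once if the slide is overdrawn: more than 11 mm beyond the centre of the band of the relay in the nest ((horizontal distance between relay_red and nest below 0.02 m and value of joint draw above 0.051 m) or (horizontal distance between relay_yellow and nest below 0.02 m and value of joint draw above 0.075 m)).
It fails at once if the spare relay is shifted by more than 30 mm, or a relay is knocked over (distance of any of relay_red, relay_yellow from where it was at the start of the episode above 0.03 m or angle between any of relay_red, relay_yellow's own z axis and vertical above 0.4 rad).
It fails at once if the lamp cap, socket key, probe handle, screw tin, screwdriver or burnisher is shifted by more than 30 mm (distance of any of lamp_cap, socket_key, probe_handle, screw_tin, screwdriver, burnisher from where it was at the start of the episode above 0.03 m).
It also fails if it takes over 48 s, if anything falls off the work surface, if the arm or the gripper's body presses on something with over 40 N, if the wrist force passes 120 N, or if a joint passes its speed limit or range.

ROBOT

A 6-joint arm with a two-finger parallel gripper is mounted at the origin on the work surface. World frame = base frame: x ahead of the robot, y to its left, z up, the work surface at z = 0. Lengths are in m, angles in rad, forces in N, time in s.
With the tool pointing down it reaches from about 0.3 to 0.95 m from the base axis. Payload 3.1 kg.
Tool frame: the origin (TCP) lies on the centre line of the jaws, within the pads' length; the fingertips stand 11 mm ahead of it and the grasp point (between the pads) lies 8 mm behind it; z points along the fingers, y is the line along which they close (so a half turn about z gives the same grasp; the last joint's range is limited). The gripper opens to 85 mm and grips with 20 to 120 N. Pads are 22 mm wide; open, the fingers measure 114 mm over their backs; the gripper's body (76 mm by 85 mm) begins 54 mm behind the grasp point. The pads swing forward as they close: fully open they stand 13 mm farther back than shut.
Start: joints at [1.041, 0.308, 1.634, -0, 1.2, -0.07], TCP at [0.277, 0.56, 0.242] pointing down, gripper open.
Joint ranges: [-3.06, 3.06], [-0.79, 1.96], [0.05, 2.63], [-1.19, 4.34], [0.05, 2.64], [-2.94, 2.94]. Speed limits (rad/s): [2.79, 2.79, 3.14, 3.14, 3.14, 3.14].

INTERFACE

Orientations are given as a rotation vector (axis times angle).
In Python, from workcell import manip gives the robot as it stands. The module is installed in compiled form; this text tells all that it offers.
- The arm moves only by the shell command python3 -m handwheel 'ROWS' [FORCE]. ROWS is JSON, a list of rows, each an object of numbers: "grip": the closure, from 0 (fully open) to 1 (shut); "tx", "ty", "tz": the shift along the tool's x, y, z each as a share of 100 cm, from -1 to 1; "ax", "ay", "az": the turn, a rotation vector about the tool's x, y, z each as a share of 180 degrees, from -1 to 1. In form: [{"grip": .., "tx": .., "ty": .., "tz": .., "ax": .., "ay": .., "az": ..}, ...]. A call has 1 to 12 rows; each row shifts and turns the commanded pose from where the row before left it, along the tool's axes as they then stand; what a row does not reach is not made up. A row lasts 1/10 s, in which the tool goes at most 50 mm and 8.59 degrees, less where a joint would pass 70% of its speed; a pose out of reach is approached as far as the arm can. A call with a number of a shift or a turn outside -1 to 1 is refused whole. A call with a gripper value outside its range is refused whole. The fingers move at their own pace and stop on an object; FORCE is the grip in N (left out, the last holds). Time passes only in rows, so rows that do not move let the fingers close. It gives the time, the measured TCP pose, the force, the opening and the grip force at its end, in the units of the state.
- manip.read_state(): the state, without advancing time (a new reading comes with each control period).
- manip.camera(name): name is "side" or "top" or "wrist"; returns a dict with "frame" (480x640x3 uint8, red, green, blue), "vertical_fov" (degrees; the focal length in pixels is half the picture's height over the tangent of half this angle, whatever the lens; pixels are square), "cx", "cy" (the principal point, pixels), "extrinsics" (4x4, takes a point from camera to world coordinates). Camera axes: x right, y down, z forward; pixel columns grow to the right and rows downward; lengths in m; the calibration is good to about 2 mm. A picture is of the moment at which its call begins. There is no depth.
- manip.job_done(): hands the job in; it is judged then, once.
The state is a dict: "time_s": time; "q": joint angles; "qvel": joint speeds; "joint_torque": joint torques, N m; "eef_pos": TCP position; "tcp_rot": TCP orientation; "wrist_force": force on the tool from outside, world axes, zero at the start; "torque": the same for the moment, N m; "grip_width": opening from 0.0 (shut) to 1.0 (fully open); "grasp_force": force on a finger pad.
Only numpy, scipy, OpenCV 4.12 (cv2) and the standard library are available. Lean on these libraries where they do the work, as an engineer would, in place of code of your own. Each camera call takes 0.05 s, during which the arm holds its last target. There are 200 camera calls.

## Working session

There is one attempt and no reset: what is moved stays moved. The work goes in short steps, Python scripts to look and compute and a shell command to move; the robot and the scene stay as the last step left them, time stands still between calls to the robot, and variables do not carry over. Pictures are saved under pics/ and viewed, at most 10 in all, crops included, and the job is handed in when it is done.

```bash
mkdir -p pics; cat > h.py <<'E'
import numpy as np,cv2,pickle
from scipy.spatial.transform import Rotation as R
from workcell import manip
def snap(n,tag):
    c=manip.camera(n); pickle.dump(c,open(f'pics/{tag}.pkl','wb')); cv2.imwrite(f'pics/{tag}.png',c['frame'][...,::-1]); return c
def load(tag): return pickle.load(open(f'pics/{tag}.pkl','rb'))
def f(c): return 240/np.tan(np.radians(c['vertical_fov'])/2)
def ray(c,u,v,z):
    E=np.array(c['extrinsics']); d=E[:3,:3]@np.array([(u-c['cx'])/f(c),(v-c['cy'])/f(c),1]); o=E[:3,3]
    return o+d*(z-o[2])/d[2]
def proj(c,p):
    E=np.array(c['extrinsics']); q=E[:3,:3].T@(np.array(p)-E[:3,3]); return q[:2]/q[2]*f(c)+[c['cx'],c['cy']]
E
python3 - <<'E'
from h import *
for n in ['top','side']:
    c=snap(n,n+'0'); print(n,c['vertical_fov'],c['cx'],c['cy'],np.round(c['extrinsics'],3).tolist())
s=manip.read_state(); print(s)
E
```

```text
top 51.98068404739002 318.9770542002999 241.85118241510378 [[0.011, -0.984, 0.18, 0.319], [-1.0, -0.009, 0.014, -0.038], [-0.012, -0.181, -0.983, 1.214], [0.0, 0.0, 0.0, 1.0]]
side 52.52164850122505 320.52887360657496 237.73177474369845 [[0.733, -0.447, 0.513, -0.116], [-0.68, -0.474, 0.559, -0.707], [-0.007, -0.758, -0.652, 0.898], [0.0, 0.0, 0.0, 1.0]]
{'time_s': 0.1, 'q': array([ 1.04129818e+00,  3.08952380e-01,  1.63506882e+00,  1.23875400e-05,
        1.19973551e+00, -6.96975542e-02]), 'qvel': array([ 0.00042661, -0.00195707, -0.00127668, -0.00074418,  0.00099405,
       -0.00136742]), 'joint_torque': array([-4.41494349e-04, -4.16406691e+01, -2.77645361e+01, -1.15039111e-04,
        3.92853734e-03, -1.02823461e-05]), 'eef_pos': array([0.27700114, 0.55943807, 0.24113591]), 'tcp_rot': array([-0.71576597, -3.05829872,  0.00324186]), 'wrist_force': array([ 1.59954321, -0.36161174,  0.13888896]), 'torque': array([-0.00487534, -0.00583312, -0.01876617]), 'grasp_force': 0.0, 'grip_width': 0.9980895392705953}
```

View pics/top0.png

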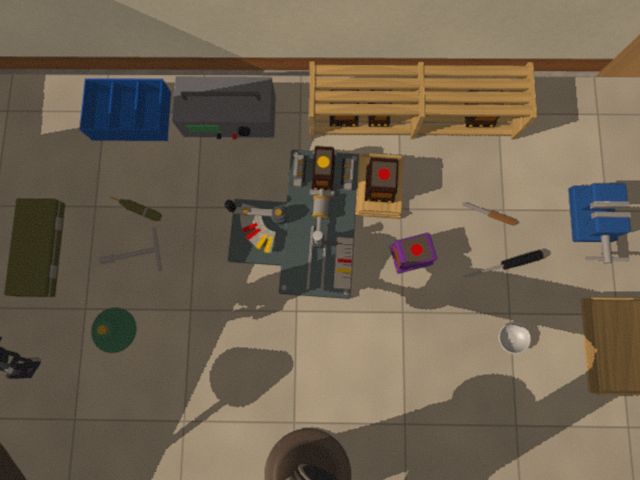

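View pics/side0.png

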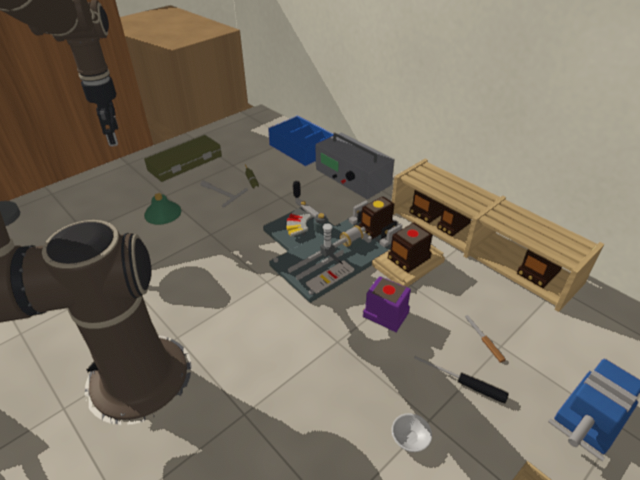

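The relay in the nest has the yellow dot (top view 323,162). The lever handle is at about (231,206) with its pivot near (278,213), and the slide grip is at about (318,236). I'll enlarge both views to get exact pixels.

```bash
python3 - <<'E'
import cv2,numpy as np
a=cv2.imread('pics/top0.png')[140:305,220:370]; b=cv2.imread('pics/side0.png')[165:305,255:405]
a=cv2.resize(a,(400,440),interpolation=cv2.INTER_CUBIC);a=cv2.copyMakeBorder(a,0,0,0,0,cv2.BORDER_CONSTANT)
b=cv2.resize(b,None,fx=400/150,fy=400/150,interpolation=cv2.INTER_CUBIC)
b=cv2.copyMakeBorder(b,0,440-b.shape[0],0,0,cv2.BORDER_CONSTANT)
cv2.imwrite('pics/crop.png',np.hstack([a,b]))
from h import *
c=load('top0');hsv=cv2.cvtColor(c['frame'],cv2.COLOR_RGB2HSV)
for n,lo,hi in [('yel',(20,150,120),(32,255,255)),('red',(0,180,120),(6,255,255))]:
    m=cv2.inRange(hsv,lo,hi);k,_,st,ce=cv2.connectedComponentsWithStats(m)
    for i in range(1,k):
        x,y=ce[i]
        if 220<x<420 and 140<y<305 and st[i,4]>8: print(n,ce[i].round(1),st[i],[ray(c,x,y,z)[:2].round(3).tolist() for z in (.107,.033,.065)])
E
```

```text
yel [323.  161.5] [317 156  13  12 124] [[0.715, -0.03], [0.742, -0.029], [0.73, -0.029]]
yel [277.9 211.6] [275 209   6   6  24] [[0.593, 0.073], [0.611, 0.081], [0.603, 0.078]]
yel [245.1 210.9] [244 210   4   3   9] [[0.594, 0.15], [0.612, 0.162], [0.604, 0.157]]
yel [315.5 214.3] [312 214   9   2  11] [[0.587, -0.014], [0.605, -0.012], [0.598, -0.013]]
yel [261.1 241.5] [256 234  11  15  75] [[0.522, 0.11], [0.536, 0.12], [0.53, 0.116]]
yel [267.9 244.6] [264 237   9  16  76] [[0.515, 0.094], [0.528, 0.103], [0.522, 0.099]]
yel [343. 270.] [337 269  13   3  39] [[0.458, -0.078], [0.468, -0.08], [0.464, -0.079]]
red [383.6 173.6] [378 168  12  12 113] [[0.687, -0.172], [0.711, -0.181], [0.7, -0.177]]
red [252.5 225.7] [249 223   8   6  30] [[0.559, 0.131], [0.575, 0.143], [0.568, 0.138]]
red [252.2 233.7] [246 229  14  11  61] [[0.54, 0.131], [0.555, 0.142], [0.549, 0.138]]
red [416.3 249.2] [411 244  12  12 119] [[0.508, -0.244], [0.52, -0.258], [0.515, -0.252]]
```

View pics/crop.png

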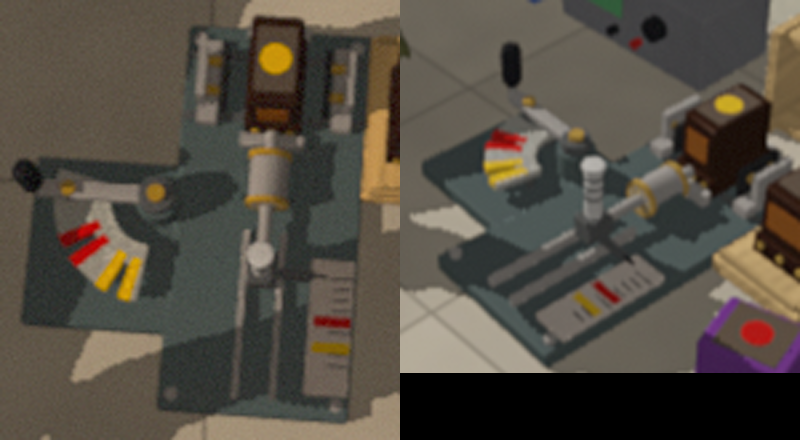

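The crop shows the yellow relay in the nest, the lever near its open notch, and the slide at home. The grip cap is at about (318,235) in top and (327,226) in side. The handle's top end is at about (229,204) in top and (297,182) in side.

```bash
python3 - <<'E'
from h import *
t=load('top0');s=load('side0')
print('nest',ray(t,323,161.5,.107), 'sparedot',ray(t,383.6,173.6,.107))
print('cap top',ray(t,317.9,235.3,.123),'side',ray(s,327.4,226.1,.123))
print('handle top',ray(t,229,204.3,.124),'side',ray(s,296.6,182.2,.124))
for z in(.06,.066,.07):print('pivot',z,ray(t,277.9,211.6,z), ray(s,(577-400)/2.667+255,135/2.667+165,z))
# bed edges: fit right edge of bed in crop
for n,p in dict(bl=(158,408),br=(347,420),tl=(190,27),).items(): print(n,ray(t,220+p[0]/2.667,140+p[1]/2.667,.02))
for n,p in dict(railtop=(246,232),railbot=(235,397),rodtop=(265,208),s1=(312,262),s2=(305,393)).items(): print(n,ray(t,220+p[0]/2.667,140+p[1]/2.667,.035))
print(ray(t,343,270,.033))
st=manip.read_state(); print(R.from_rotvec(st['tcp_rot']).as_matrix().round(3))
E
```

```text
nest [ 0.71531826 -0.02978809  0.107     ] sparedot [ 0.68660945 -0.17208274  0.107     ]
cap top [ 0.53471522 -0.02009868  0.123     ] side [ 0.53688093 -0.02106279  0.123     ]
handle top [0.60501656 0.18426875 0.124     ] side [0.6073684  0.17937988 0.124     ]
pivot 0.06 [0.60458344 0.0781777  0.06      ] [0.60949441 0.07977175 0.06      ]
pivot 0.066 [0.60310143 0.07757486 0.066     ] [0.60430081 0.07413954 0.066     ]
pivot 0.07 [0.60211342 0.07717297 0.07      ] [0.60083841 0.07038473 0.07      ]
bl [0.41173998 0.07358645 0.02      ]
br [ 0.40268113 -0.09801308  0.02      ]
tl [0.77632056 0.05232319 0.02      ]
railtop [ 0.5727004  -0.00455521  0.035     ]
railbot [0.4211523  0.00323569 0.035     ]
rodtop [ 0.59546644 -0.02175781  0.035     ]
s1 [ 0.54519111 -0.06529523  0.035     ]
s2 [ 0.42538772 -0.05957683  0.035     ]
[ 0.46766067 -0.08021987  0.033     ]
[[-0.896  0.444 -0.001]
 [ 0.444  0.896 -0.002]
 [ 0.    -0.002 -1.   ]]
```

Measured, in jig and world frames:

| Item | Position |
|---|---|
| Jig yaw | about -0.053 rad |
| Lever pivot | about (.602,.076) |
| Lever handle | about (.606,.182) |
| Yellow notch target | about (.501,.121) |
| Slide grip | (.5355,-.0205) |

Next I move above the handle.

```bash
python3 -m handwheel '[{"grip":0,"tx":-0.046,"ty":-0.019},{"grip":0,"tx":-0.046,"ty":-0.019},{"grip":0,"tx":-0.046,"ty":-0.019},{"grip":0,"tx":-0.046,"ty":-0.019},{"grip":0,"tx":-0.046,"ty":-0.019},{"grip":0,"tx":-0.046,"ty":-0.019},{"grip":0,"tx":-0.046,"ty":-0.019},{"grip":0,"tx":-0.046,"ty":-0.019},{"grip":0,"tx":-0.046,"ty":-0.019},{"grip":0,"tx":-0.046,"ty":-0.019}]' 60
python3 -m handwheel '[{"grip":0,"az":0.0456},{"grip":0,"az":0.0456},{"grip":0,"az":0.0456},{"grip":0,"az":0.0456},{"grip":0,"az":0.0456},{"grip":0,"az":0.0456},{"grip":0,"az":0.0456},{"grip":0,"az":0.0456},{"grip":0},{"grip":0}]'
python3 - <<'E'
from h import *
c=snap('wrist','w1');s=manip.read_state();print(s['eef_pos'],R.from_rotvec(s['tcp_rot']).as_matrix().round(3).tolist(),s['q'].round(2))
print(np.round(c['extrinsics'],3).tolist(), proj(c,(.606,.182,.124)),proj(c,(.602,.076,.066)))
E
```

```text
[0.27706367 0.55955569 0.24131007] [[-0.896, 0.444, -0.001], [0.444, 0.896, -0.002], [0.0, -0.002, -1.0]] [ 1.04  0.31  1.63  0.    1.2  -0.07]
[[0.444, 0.848, 0.291, 0.203], [0.896, -0.419, -0.146, 0.596], [-0.002, 0.325, -0.946, 0.373], [0.0, 0.0, 0.0, 1.0]] [145.89514861 641.10012934] [ 94.96492124 601.08382108]invalid input
invalid input
```

View pics/w1.png

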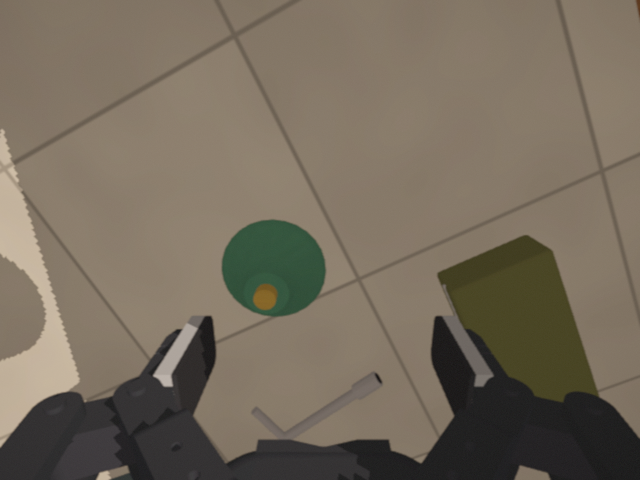

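The arm did not move: the picture shows only the lamp cap and socket key below the open fingers. The calls were refused, presumably because each row needs every key, so I'll write them all out.

```bash
python3 -m handwheel '[{"grip":0,"tx":-0.046,"ty":-0.019,"tz":0,"ax":0,"ay":0,"az":0},{"grip":0,"tx":-0.046,"ty":-0.019,"tz":0,"ax":0,"ay":0,"az":0},{"grip":0,"tx":-0.046,"ty":-0.019,"tz":0,"ax":0,"ay":0,"az":0},{"grip":0,"tx":-0.046,"ty":-0.019,"tz":0,"ax":0,"ay":0,"az":0},{"grip":0,"tx":-0.046,"ty":-0.019,"tz":0,"ax":0,"ay":0,"az":0},{"grip":0,"tx":-0.046,"ty":-0.019,"tz":0,"ax":0,"ay":0,"az":0},{"grip":0,"tx":-0.046,"ty":-0.019,"tz":0,"ax":0,"ay":0,"az":0},{"grip":0,"tx":-0.046,"ty":-0.019,"tz":0,"ax":0,"ay":0,"az":0},{"grip":0,"tx":-0.046,"ty":-0.019,"tz":0,"ax":0,"ay":0,"az":0},{"grip":0,"tx":-0.046,"ty":-0.019,"tz":0,"ax":0,"ay":0,"az":0}]' 60
python3 -m handwheel '[{"grip":0,"tx":0,"ty":0,"tz":0,"ax":0,"ay":0,"az":0.0456},{"grip":0,"tx":0,"ty":0,"tz":0,"ax":0,"ay":0,"az":0.0456},{"grip":0,"tx":0,"ty":0,"tz":0,"ax":0,"ay":0,"az":0.0456},{"grip":0,"tx":0,"ty":0,"tz":0,"ax":0,"ay":0,"az":0.0456},{"grip":0,"tx":0,"ty":0,"tz":0,"ax":0,"ay":0,"az":0.0456},{"grip":0,"tx":0,"ty":0,"tz":0,"ax":0,"ay":0,"az":0.0456},{"grip":0,"tx":0,"ty":0,"tz":0,"ax":0,"ay":0,"az":0.0456},{"grip":0,"tx":0,"ty":0,"tz":0,"ax":0,"ay":0,"az":0.0456},{"grip":0,"tx":0,"ty":0,"tz":0,"ax":0,"ay":0,"az":0},{"grip":0,"tx":0,"ty":0,"tz":0,"ax":0,"ay":0,"az":0}]'
python3 - <<'E'
from h import *
c=snap('wrist','w2');s=manip.read_state();print(s['time_s'],s['eef_pos'],R.from_rotvec(s['tcp_rot']).as_matrix().round(3).tolist(),s['q'].round(2))
print(proj(c,(.606,.182,.124)),proj(c,(.602,.076,.066)))
E
```

```text
time_s: 1.15
eef_pos: [0.6061, 0.1839, 0.2419]
tcp_rot: [-0.716, -3.058, 0.0]
wrist_force: [0.1, 0.6, 0.5]
grip_width: 1.002
grasp_force: 0.0
time_s: 2.15
eef_pos: [0.6051, 0.1856, 0.2419]
tcp_rot: [-2.257, -2.185, 0.001]
wrist_force: [0.9, -0.4, -0.5]
grip_width: 1.002
grasp_force: 0.0
2.2 [0.60512205 0.18566256 0.24200774] [[0.033, 0.999, -0.0], [0.999, -0.033, -0.0], [-0.0, -0.0, -1.0]] [ 0.23  0.32  1.61 -0.    1.2   0.26]
[322.83910863 242.00506037] [322.23305314 329.39657973]
```

View pics/w2.png

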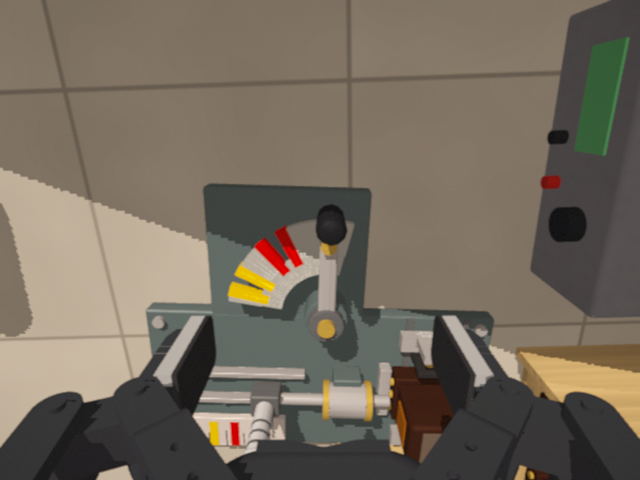

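The wrist view shows the handle's top at about (331,228), the pivot cap at (326,328), and yellow paint strips at (255,278) and (249,294). I'll turn these into positions.

```bash
python3 - <<'E'
from h import *
c=load('w2')
print('top',ray(c,331,228,.124),'bot',ray(c,330,212,.072))
for z in(.062,.07):print('piv',ray(c,326,328,z))
for z in(.03,.05):
  y=(ray(c,255,278,z)+ray(c,249,294,z))/2; r=(ray(c,288,247,z)+ray(c,272,257,z))/2
  p=ray(c,326,328,.066)
  print(y,r,[np.arctan2(*(q-p)[1::-1]) for q in(y,r)])
h=ray(c,331,228,.124)-ray(c,326,328,.066);print(np.arctan2(h[1],h[0]),np.hypot(*h[:2]))
E
```

```text
top [0.61191149 0.19196547 0.124     ] bot [0.61208574 0.1895932  0.072     ]
piv [0.60549388 0.07488111 0.062     ]
piv [0.60557961 0.07986605 0.07      ]
[0.53303635 0.10517738 0.03      ] [0.5633304  0.14037053 0.03      ] [np.float64(2.775392051268893), np.float64(2.161085403701119)]
[0.53745154 0.11471335 0.05      ] [0.56598088 0.14785641 0.05      ] [np.float64(2.639957870634851), np.float64(2.0822073693948515)]
1.5152236449095866 0.11476906464144347
```

```bash
python3 -m handwheel '[{"grip":0,"tx":0.0015,"ty":0.005,"tz":0,"ax":0,"ay":0,"az":0},{"grip":0,"tx":0,"ty":0,"tz":0.031,"ax":0,"ay":0,"az":0},{"grip":0,"tx":0,"ty":0,"tz":0.031,"ax":0,"ay":0,"az":0},{"grip":0,"tx":0,"ty":0,"tz":0.031,"ax":0,"ay":0,"az":0},{"grip":0,"tx":0,"ty":0,"tz":0.031,"ax":0,"ay":0,"az":0},{"grip":0,"tx":0,"ty":0,"tz":0.031,"ax":0,"ay":0,"az":0},{"grip":0,"tx":0,"ty":0,"tz":0,"ax":0,"ay":0,"az":0},{"grip":0,"tx":0,"ty":0,"tz":0,"ax":0,"ay":0,"az":0}]' 60
python3 -m handwheel '[{"grip":1,"tx":0,"ty":0,"tz":0,"ax":0,"ay":0,"az":0},{"grip":1,"tx":0,"ty":0,"tz":0,"ax":0,"ay":0,"az":0},{"grip":1,"tx":0,"ty":0,"tz":0,"ax":0,"ay":0,"az":0},{"grip":1,"tx":0,"ty":0,"tz":0,"ax":0,"ay":0,"az":0},{"grip":1,"tx":0,"ty":0,"tz":0,"ax":0,"ay":0,"az":0},{"grip":1,"tx":0,"ty":0,"tz":0,"ax":0,"ay":0,"az":0},{"grip":1,"tx":0,"ty":0,"tz":0,"ax":0,"ay":0,"az":0},{"grip":1,"tx":0,"ty":0,"tz":0,"ax":0,"ay":0,"az":0}]' 60
```

```text
time_s: 3.0
eef_pos: [0.6103, 0.187, 0.0869]
tcp_rot: [-2.259, -2.182, 0.002]
wrist_force: [0.5, 0.0, 0.8]
grip_width: 1.003
grasp_force: 0.0
time_s: 3.8
eef_pos: [0.6109, 0.1872, 0.0885]
tcp_rot: [2.26, 2.182, 0.002]
wrist_force: [-0.9, -1.1, 6.3]
grip_width: 0.244
grasp_force: 58.6
```

```bash
python3 -m handwheel '[{"grip":1,"tx":-0.0008,"ty":-0.0132,"tz":0,"ax":0,"ay":0,"az":-0.0382},{"grip":1,"tx":-0.0008,"ty":-0.0132,"tz":0,"ax":0,"ay":0,"az":-0.0382},{"grip":1,"tx":-0.0008,"ty":-0.0132,"tz":0,"ax":0,"ay":0,"az":-0.0382},{"grip":1,"tx":-0.0008,"ty":-0.0132,"tz":0,"ax":0,"ay":0,"az":-0.0382},{"grip":1,"tx":-0.0008,"ty":-0.0132,"tz":0,"ax":0,"ay":0,"az":-0.0382}]' 60
python3 -m handwheel '[{"grip":1,"tx":-0.0008,"ty":-0.0132,"tz":0,"ax":0,"ay":0,"az":-0.0382},{"grip":1,"tx":-0.0008,"ty":-0.0132,"tz":0,"ax":0,"ay":0,"az":-0.0382},{"grip":1,"tx":-0.0008,"ty":-0.0132,"tz":0,"ax":0,"ay":0,"az":-0.0382},{"grip":1,"tx":-0.0008,"ty":-0.0132,"tz":0,"ax":0,"ay":0,"az":-0.0382},{"grip":1,"tx":-0.0008,"ty":-0.0132,"tz":0,"ax":0,"ay":0,"az":-0.0382},{"grip":1,"tx":0,"ty":0,"tz":0,"ax":0,"ay":0,"az":0},{"grip":1,"tx":0,"ty":0,"tz":0,"ax":0,"ay":0,"az":0}]' 60
```

```text
time_s: 4.3
eef_pos: [0.5479, 0.1718, 0.0884]
tcp_rot: [1.508, 2.755, 0.007]
wrist_force: [4.4, 8.0, 2.4]
grip_width: 0.24
grasp_force: 60.5
time_s: 5.0
eef_pos: [0.5042, 0.1223, 0.0884]
tcp_rot: [-0.632, -3.075, -0.004]
wrist_force: [-4.9, 8.1, 9.1]
grip_width: 0.24
grasp_force: 60.9
```

The handle now stands at the predicted notch position. I release it, lift and look.

```bash
python3 -m handwheel '[{"grip":0,"tx":0,"ty":0,"tz":0,"ax":0,"ay":0,"az":0},{"grip":0,"tx":0,"ty":0,"tz":0,"ax":0,"ay":0,"az":0},{"grip":0,"tx":0,"ty":0,"tz":0,"ax":0,"ay":0,"az":0},{"grip":0,"tx":0,"ty":0,"tz":0,"ax":0,"ay":0,"az":0},{"grip":0,"tx":0,"ty":0,"tz":0,"ax":0,"ay":0,"az":0},{"grip":0,"tx":0,"ty":0,"tz":0,"ax":0,"ay":0,"az":0},{"grip":0,"tx":0,"ty":0,"tz":-0.04,"ax":0,"ay":0,"az":0},{"grip":0,"tx":0,"ty":0,"tz":-0.04,"ax":0,"ay":0,"az":0},{"grip":0,"tx":0,"ty":0,"tz":-0.04,"ax":0,"ay":0,"az":0},{"grip":0,"tx":0,"ty":0,"tz":0,"ax":0,"ay":0,"az":0},{"grip":0,"tx":0,"ty":0,"tz":0,"ax":0,"ay":0,"az":0}]' 60
python3 - <<'E'
from h import *
c=snap('wrist','w3');s=manip.read_state();print(s['time_s'],s['eef_pos'],R.from_rotvec(s['tcp_rot']).as_matrix().round(3).tolist(),s['q'].round(2))
for p in[(.5037,.122,.124),(.604,.077,.066),(.5355,-.0205,.123),(.5355,-.0205,.095)]:print(proj(c,p).round(0))
E
```

```text
time_s: 6.1
eef_pos: [0.506, 0.1203, 0.2085]
tcp_rot: [0.633, 3.074, 0.002]
wrist_force: [0.5, -0.0, -0.2]
grip_width: 0.999
grasp_force: 0.0
6.15 [0.50472476 0.12016125 0.20688038] [[-0.919, 0.395, -0.001], [0.395, 0.919, -0.0], [0.001, -0.0, -1.0]] [ 0.15  0.14  1.91 -0.    1.09 -1.02]
[324. 249.]
[321. 347.]
[150. 366.]
[166. 342.]
```

View pics/w3.png

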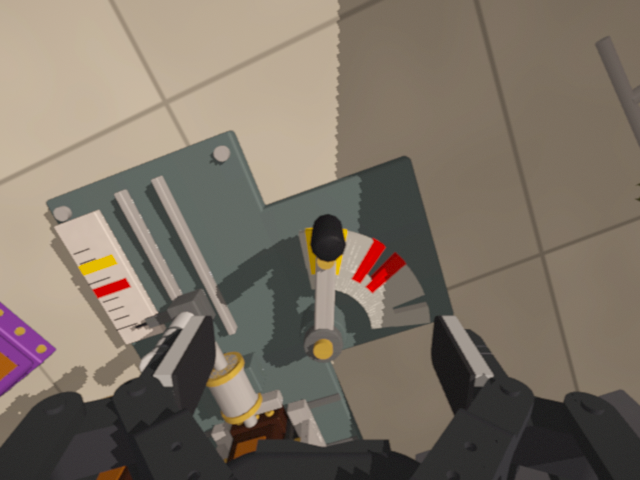

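The lever sits evenly between the two yellow strips (315,265 and 338,265), and the slide is still home. I now go over the grip post and turn the jaws along the pull.

```bash
python3 -m handwheel '[{"grip":0,"tx":-0.028,"ty":-0.039,"tz":0,"ax":0,"ay":0,"az":0},{"grip":0,"tx":-0.028,"ty":-0.039,"tz":0,"ax":0,"ay":0,"az":0},{"grip":0,"tx":-0.028,"ty":-0.039,"tz":0,"ax":0,"ay":0,"az":0},{"grip":0,"tx":0,"ty":0,"tz":0,"ax":0,"ay":0,"az":0.043},{"grip":0,"tx":0,"ty":0,"tz":0,"ax":0,"ay":0,"az":0.043},{"grip":0,"tx":0,"ty":0,"tz":0,"ax":0,"ay":0,"az":0.043},{"grip":0,"tx":0,"ty":0,"tz":0,"ax":0,"ay":0,"az":0.043},{"grip":0,"tx":0,"ty":0,"tz":0,"ax":0,"ay":0,"az":0.043},{"grip":0,"tx":0,"ty":0,"tz":0,"ax":0,"ay":0,"az":0.043},{"grip":0,"tx":0,"ty":0,"tz":0,"ax":0,"ay":0,"az":0.043},{"grip":0,"tx":0,"ty":0,"tz":0,"ax":0,"ay":0,"az":0.043},{"grip":0,"tx":0,"ty":0,"tz":0,"ax":0,"ay":0,"az":0.043}]' 60
python3 -m handwheel '[{"grip":0,"tx":0,"ty":0,"tz":0,"ax":0,"ay":0,"az":0},{"grip":0,"tx":0,"ty":0,"tz":0,"ax":0,"ay":0,"az":0}]'
python3 - <<'E'
from h import *
c=snap('wrist','w4');s=manip.read_state();print(s['time_s'],s['eef_pos'],R.from_rotvec(s['tcp_rot']).as_matrix().round(3).tolist(),s['q'].round(2))
for p in[(.5355,-.0205,.123)]:print(proj(c,p).round(0))
E
```

```text
time_s: 7.35
eef_pos: [0.5343, -0.0202, 0.2045]
tcp_rot: [-2.28, -2.155, 0.005]
wrist_force: [-0.2, 0.3, -0.1]
grip_width: 1.0
grasp_force: 0.0
time_s: 7.55
eef_pos: [0.535, -0.0203, 0.2055]
tcp_rot: [-2.272, -2.166, 0.003]
wrist_force: [0.3, -0.0, -0.1]
grip_width: 0.999
grasp_force: 0.0
7.6 [ 0.53531864 -0.02028521  0.20588225] [[0.048, 0.999, -0.003], [0.999, -0.048, 0.0], [0.0, -0.003, -1.0]] [-0.12  0.18  1.88  0.    1.09 -0.07]
[322. 256.]
```

View pics/w4.png

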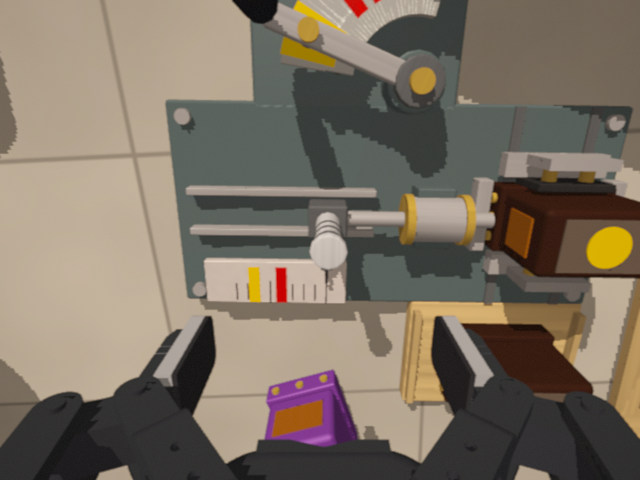

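The cap is at (328,250), so the post is about 3 mm further +x and +y than I had it. I correct for that, descend and close.

```bash
python3 -m handwheel '[{"grip":0,"tx":0.002,"ty":0.003,"tz":0,"ax":0,"ay":0,"az":0},{"grip":0,"tx":0,"ty":0,"tz":0.03,"ax":0,"ay":0,"az":0},{"grip":0,"tx":0,"ty":0,"tz":0.03,"ax":0,"ay":0,"az":0},{"grip":0,"tx":0,"ty":0,"tz":0.03,"ax":0,"ay":0,"az":0},{"grip":0,"tx":0,"ty":0,"tz":0.03,"ax":0,"ay":0,"az":0},{"grip":0,"tx":0,"ty":0,"tz":0,"ax":0,"ay":0,"az":0},{"grip":0,"tx":0,"ty":0,"tz":0,"ax":0,"ay":0,"az":0}]' 60
python3 -m handwheel '[{"grip":1,"tx":0,"ty":0,"tz":0,"ax":0,"ay":0,"az":0},{"grip":1,"tx":0,"ty":0,"tz":0,"ax":0,"ay":0,"az":0},{"grip":1,"tx":0,"ty":0,"tz":0,"ax":0,"ay":0,"az":0},{"grip":1,"tx":0,"ty":0,"tz":0,"ax":0,"ay":0,"az":0},{"grip":1,"tx":0,"ty":0,"tz":0,"ax":0,"ay":0,"az":0},{"grip":1,"tx":0,"ty":0,"tz":0,"ax":0,"ay":0,"az":0},{"grip":1,"tx":0,"ty":0,"tz":0,"ax":0,"ay":0,"az":0},{"grip":1,"tx":0,"ty":0,"tz":0,"ax":0,"ay":0,"az":0},{"grip":1,"tx":0,"ty":0,"tz":0,"ax":0,"ay":0,"az":0}]' 60
```

```text
time_s: 8.3
eef_pos: [0.5392, -0.0184, 0.0871]
tcp_rot: [-2.276, -2.164, 0.001]
wrist_force: [1.5, -0.5, 1.5]
grip_width: 1.0
grasp_force: 0.0
time_s: 9.2
eef_pos: [0.5379, -0.0185, 0.0879]
tcp_rot: [-2.275, -2.163, 0.004]
wrist_force: [-4.6, 0.1, 5.4]
grip_width: 0.205
grasp_force: 58.2
```

```bash
python3 -m handwheel '[{"grip":1,"tx":0,"ty":-0.006,"tz":0,"ax":0,"ay":0,"az":0},{"grip":1,"tx":0,"ty":-0.006,"tz":0,"ax":0,"ay":0,"az":0},{"grip":1,"tx":0,"ty":-0.006,"tz":0,"ax":0,"ay":0,"az":0},{"grip":1,"tx":0,"ty":-0.006,"tz":0,"ax":0,"ay":0,"az":0},{"grip":1,"tx":0,"ty":-0.006,"tz":0,"ax":0,"ay":0,"az":0},{"grip":1,"tx":0,"ty":-0.006,"tz":0,"ax":0,"ay":0,"az":0},{"grip":1,"tx":0,"ty":-0.006,"tz":0,"ax":0,"ay":0,"az":0},{"grip":1,"tx":0,"ty":-0.006,"tz":0,"ax":0,"ay":0,"az":0},{"grip":1,"tx":0,"ty":-0.006,"tz":0,"ax":0,"ay":0,"az":0},{"grip":1,"tx":0,"ty":-0.006,"tz":0,"ax":0,"ay":0,"az":0},{"grip":1,"tx":0,"ty":0,"tz":0,"ax":0,"ay":0,"az":0},{"grip":1,"tx":0,"ty":0,"tz":0,"ax":0,"ay":0,"az":0}]' 60
python3 - <<'E'
from h import *
for n in('wrist','side','top'): snap(n,n[0]+'5')
w=cv2.resize(cv2.imread('pics/w5.png'),(400,300)); 
a=cv2.resize(cv2.imread('pics/s5.png')[205:305,270:370],(400,400),interpolation=cv2.INTER_CUBIC)
b=cv2.resize(cv2.imread('pics/t5.png')[210:310,280:380],(400,400),interpolation=cv2.INTER_CUBIC)
cv2.imwrite('pics/c5.png',np.hstack([a,b])); print(manip.read_state()['eef_pos'])
E
```

```text
time_s: 10.4
eef_pos: [0.4829, -0.0151, 0.0881]
tcp_rot: [2.274, 2.159, 0.011]
wrist_force: [10.0, 2.7, -7.6]
grip_width: 0.207
grasp_force: 59.9
[ 0.48301252 -0.01511041  0.08807209]
```

View pics/c5.png

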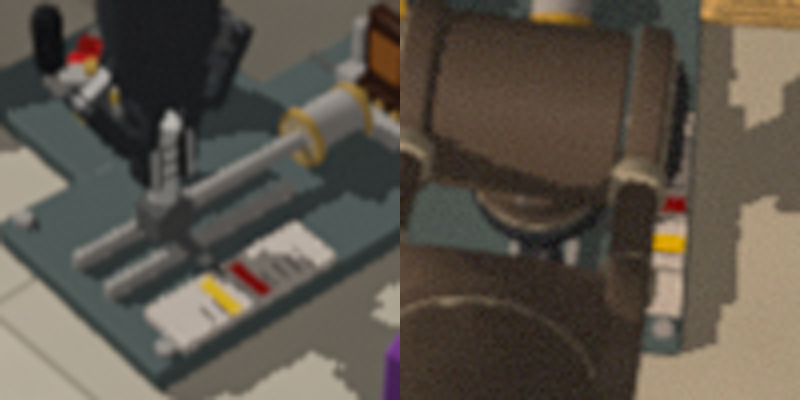

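View pics/w5.png

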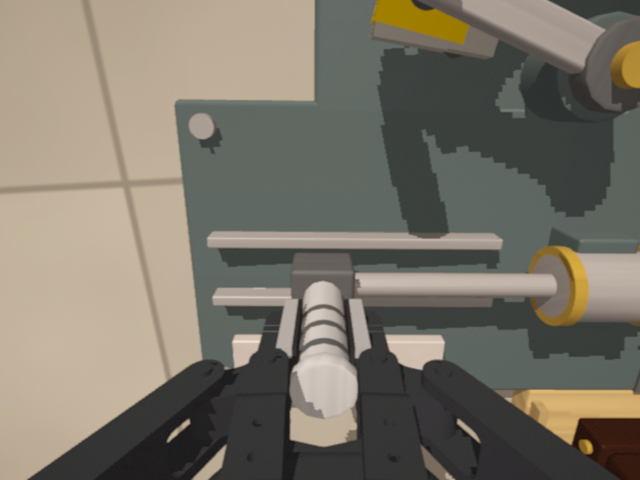

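The side crop shows the pointer tip between the red and yellow bands, just short of yellow. The slide is held and the lever is unchanged. I'll check the travel numerically.

```bash
python3 - <<'E'
from h import *
a=load('w4');b=load('w5');u=np.array([-.9986,.053])
for z in(.04,.055): print('crosshead',(ray(b,322.5,255,z)-ray(a,327.5,201,z))[:2]@u)
s=load('s5');s0=load('side0')
for d in(0,.04,.05,.055,.064):
  g=np.array([.538,-.018])+u*d+[-.0028,-.0519]; print(d,(proj(s,[*g,.033])-[270,205])*4)
# yellow/red band centroids in side views -> z .03
for n,c in(('side',s),('side0',s0),('top0',load('top0')),('w4',a)):
  hsv=cv2.cvtColor(c['frame'],cv2.COLOR_RGB2HSV)
  for nm,lo,hi in(('y',(18,140,90),(34,255,255)),('r',(0,150,70),(8,255,255))):
    k,_,st,ce=cv2.connectedComponentsWithStats(cv2.inRange(hsv,lo,hi))
    for i in range(1,k):
      p=ray(c,*ce[i],.03)
      if st[i,4]>10 and .43<p[0]<.52 and -.1<p[1]<-.05: print(n,nm,ce[i].round(1),p.round(4), 'pull from .538:',((p[:2]-[.538,-.018])@u).round(4))
p=ray(a,326,284,.033);print('pointer home w4',((p[:2]-[.538,-.018])@u))
E
```

```text
crosshead 0.055245196194316594
crosshead 0.05521649371774231
0 [279.57787245 228.50153008]
0.04 [232.39511692 256.60348117]
0.05 [220.36817326 263.7667038 ]
0.055 [214.31926367 267.36942178]
0.064 [203.37112765 273.89010883]
side y [324.9 279. ] [ 0.4676 -0.0855  0.03  ] pull from .538: 0.0668
side r [331.8 274. ] [ 0.4921 -0.0845  0.03  ] pull from .538: 0.0423
side0 y [324.6 278.7] [ 0.4676 -0.0841  0.03  ] pull from .538: 0.0668
side0 r [331.8 274. ] [ 0.4921 -0.0845  0.03  ] pull from .538: 0.0423
top0 y [343.6 270.2] [ 0.4676 -0.0818  0.03  ] pull from .538: 0.0669
top0 r [344.2 260.4] [ 0.4915 -0.0833  0.03  ] pull from .538: 0.043
w4 y [253.8 284.3] [ 0.4713 -0.0806  0.03  ] pull from .538: 0.0633
w4 r [280.9 284.9] [ 0.4953 -0.0823  0.03  ] pull from .538: 0.0392
pointer home w4 -0.0007653947695339357
```

Both estimates give 55 mm out, so 9 mm remain.

```bash
python3 -m handwheel '[{"grip":1,"tx":0,"ty":-0.003,"tz":0,"ax":0,"ay":0,"az":0},{"grip":1,"tx":0,"ty":-0.003,"tz":0,"ax":0,"ay":0,"az":0},{"grip":1,"tx":0,"ty":-0.003,"tz":0,"ax":0,"ay":0,"az":0},{"grip":1,"tx":0,"ty":0,"tz":0,"ax":0,"ay":0,"az":0},{"grip":1,"tx":0,"ty":0,"tz":0,"ax":0,"ay":0,"az":0},{"grip":1,"tx":0,"ty":0,"tz":0,"ax":0,"ay":0,"az":0},{"grip":1,"tx":0,"ty":0,"tz":0,"ax":0,"ay":0,"az":0},{"grip":1,"tx":0,"ty":0,"tz":0,"ax":0,"ay":0,"az":0},{"grip":1,"tx":0,"ty":0,"tz":0,"ax":0,"ay":0,"az":0},{"grip":1,"tx":0,"ty":0,"tz":0,"ax":0,"ay":0,"az":0}]' 60
python3 - <<'E'
from h import *
snap('wrist','w6');c=snap('side','s6')
w=cv2.resize(cv2.imread('pics/w6.png')[0:480,160:640],(400,400))
a=cv2.resize(cv2.imread('pics/s6.png')[205:305,270:370],(400,400),interpolation=cv2.INTER_CUBIC)
cv2.imwrite('pics/c6.png',np.hstack([a,w])); print(manip.read_state()['eef_pos'])
E
```

```text
time_s: 11.55
eef_pos: [0.4745, -0.0146, 0.0881]
tcp_rot: [2.273, 2.159, 0.012]
wrist_force: [10.8, 3.1, -8.1]
grip_width: 0.209
grasp_force: 60.3
[ 0.47453667 -0.01459052  0.0880946 ]
```

View pics/c6.png

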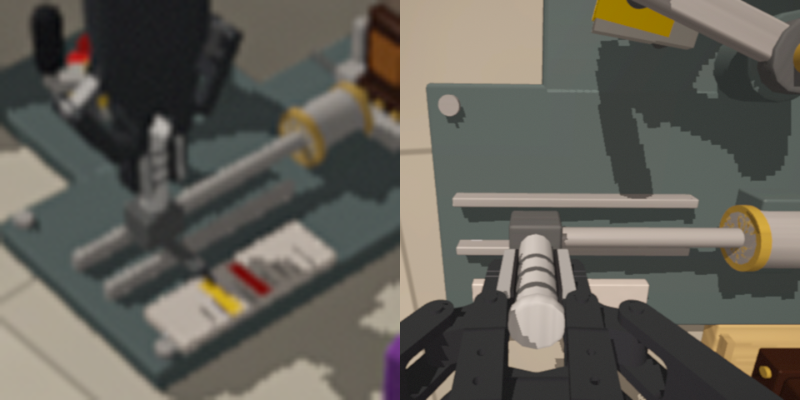

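The pointer now meets the yellow band (side crop about 212,280). The tool has travelled 63.4 mm, the lever is still in its notch and the grip is firm, so I hand in.

```bash
python3 -c "
from workcell import manip
print(manip.job_done())"
```

```text
the job is handed in; nothing more can be done
None
```

The job is handed in with the clamp lever in the yellow notch and the slide held by its grip about 63 mm out, in the yellow band (centre 64 mm); the hand-in gave no verdict.

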